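# Load a clock plate into the tilted drilling fixture

### The job

Lay the rectangular brass clock plate flat on the sloping bed of the drilling fixture, long edges along the side rail, and let go of it gently so that it slides down to the low rail. Then bring the fixture's sliding jaw up to it by feel until the plate is fully home in the corner against both rails and stays nipped by the jaw, without squeezing hard enough to bruise the brass. Leave the wheel blank and the brass bar where they lie.

Things in the scene. Friction and masses are not known exactly. Their poses are not given: they have to be found in the camera images.
- plate: the clock plate: rectangular brass plate 90 x 60 x 10 mm, 0.3 to 0.6 kg, lying flat on the bench at the start. Origin: centre of its underside; x along the 90 mm, y along the 60 mm, z up. The dark dots on it are only marks. Either end may go first.
- bed: the sloping steel bed of the grey fixture, fixed, 140 x 186 mm. Origin: on its surface at the lowest corner, where the inner faces of the two dark rails meet; x runs uphill (20 deg) along the side rail, y along the low end rail, away from the side rail, also uphill (12 deg), z square to the surface. The plate, let go, slides readily to the end rail but may hang short of the side rail.
- end_rail (a point): middle of the top of the low end rail, 12 mm above the bed surface. In the bed's axes the rail fills x from -12 to 0 mm, y from -12 to 128.
- side_rail (a point): middle of the top of the side rail, 12 mm above the bed surface. In the bed's axes the rail fills y from -12 to 0 mm, x from 2 to 114.
- home (a point): point on the bed surface under the centre of the plate when it is home in the corner: x 45, y 30, z 0 mm in the bed's axes (plate x axis along bed x, either way round).
- jaw: the sliding jaw's block. Origin: on the bed surface, middle of the block's front; axes as the bed's. It slides along bed y only, at bed x = 45 mm: starts at y = 134 to 146, can go in to 62. Block 50 (x) x 34 (y, from 0 to 34) x 14.5 mm high. Stiff slide: about 6 N to move, stays where left, so it keeps a nip of up to about 6 N. Over 15 N on the plate bruises it.
- jaw_thumb (a point): centre of the top of the jaw's steel thumb piece: 32 mm along bed x, 14 along bed y, from 14.5 up to 50.5 mm above the bed; centre 21 mm behind the block's front. Push it from behind. A shoe (40 wide, 9 high) on a setting screw stands ahead of the block and meets the plate: its face is 8 to 22 mm ahead, as last left, not measured (keep it so), so the nip must be felt.
- wheel: a bystander: round brass wheel blank, 70 mm across, 10 mm thick. Origin: centre of its underside. To be left alone.
- cock: a bystander: narrow brass bar 85 x 24 x 10 mm. Origin: centre of its underside; x along its length. To be left alone.
Mind the look-alikes: they are no part of the job. What is shaped like the plate but blue is not meant.

How it is judged:
On the way:
1. the plate lies flat on the bed, let go, against the low end rail (within 2 mm), before the jaw touches it (x of plate in the frame of bed between 0.043 and 0.047 m and z of plate in the frame of bed between -0.002 and 0.002 m and contact force between each of the fingers, jaw and plate below 0.1 N), for 0.1 s.
At the end, for the whole second after the job is handed in: The plate lies flat on the bed, at rest, its edges within 1.5 mm of both rails and within 0.03 rad of square to them, and the jaw, let go, presses on it with more than 1 N (x of plate in the frame of bed between 0.0435 and 0.0465 m and y of plate in the frame of bed between 0.0285 and 0.0315 m and z of plate in the frame of bed between -0.002 and 0.002 m and angle between the x axis of plate and the x axis of bed, either way round below 0.03 rad and angle between the z axis of plate and the z axis of bed, either way round below 0.03 rad and contact force between jaw and plate above 1 N and linear speed of plate below 0.01 m/s); the robot touches nothing.
It fails at once if the jaw presses on the plate with more than 15 N (bruised edge) (contact force between jaw and plate above 15 N).
It fails at once if the plate is dropped or pressed onto the bed's surface with more than 35 N (contact force between bed and plate above 35 N).
It fails at once if the plate is let go more than 15 mm above the bed (contact force between the fingers and plate below 0.05 N and z of plate in the frame of bed above 0.015 m and x of plate in the frame of bed between 0 and 0.13 m and y of plate in the frame of bed between 0 and 0.14 m).
It fails at once if the wheel blank is moved by more than 20 mm (distance of wheel from where it was at the start of the episode above 0.02 m).
It fails at once if the brass bar is moved by more than 20 mm (distance of cock from where it was at the start of the episode above 0.02 m).
It also fails if it takes over 58 s, if anything falls off the work surface, if the arm or the gripper's body presses on something with over 40 N, if the wrist force passes 120 N, or if a joint passes its speed limit or range.

### The arm

A 6-joint arm with a two-finger parallel gripper is mounted at the origin on the work surface. World frame = base frame: x ahead of the robot, y to its left, z up, the work surface at z = 0. Lengths are in m, angles in rad, forces in N, time in s.
With the tool pointing down it reaches from about 0.275 to 0.825 m from the base axis. Payload 4.9 kg.
Tool frame: the origin (TCP) lies on the centre line of the jaws, within the pads' length; the fingertips stand 11 mm ahead of it and the grasp point (between the pads) lies 8 mm behind it; z points along the fingers, y is the line along which they close (so a half turn about z gives the same grasp; the last joint's range is limited). The gripper opens to 85 mm and grips with 20 to 120 N. Pads are 22 mm wide; open, the fingers measure 114 mm over their backs; the gripper's body (76 mm by 85 mm) begins 54 mm behind the grasp point. The pads swing forward as they close: fully open they stand 13 mm farther back than shut.
Start: joints at [1.062, 0.326, -0.193, 1.052, 0, 1.437], TCP at [0.201, 0.512, 0.242] pointing down, gripper open.
Joint ranges: [-2.65, 2.65], [-0.97, 1.79], [-1.3, 1.35], [-1.93, 2.1], [-1.47, 1.37], [-3.14, 3.14]. Speed limits (rad/s): [2.57, 2.57, 3.14, 3.14, 3.14, 3.14].

### API

Orientations are given as a 3x3 rotation matrix whose columns are the frame's x, y, z axes.
In Python, from bench import ctrl, cams gives the robot as it stands.
- The arm moves only by the shell command python3 -m inch [OPENING] [FORCE], which reads ROWS from standard input. ROWS is a JSON object whose key "ticks" holds a list of rows, 1 to 12 of them, each of 6 numbers: dx, dy, dz in a scale on which 1.0 is 0.25 m, then a rotation vector rx, ry, rz in parts of the range, where 1.0 means 90 degrees; each row shifts and turns the commanded pose from where the row before left it, along the tool's axes as they then stand; what a row does not reach is not made up. A row lasts 1/12 s, in which the tool goes at most 0.0417 m and 0.125 rad, less where a joint would pass 70% of its speed; a pose out of reach is approached as far as the arm can. OPENING is the finger opening in m, set as the command begins (- or left out keeps the last). The fingers move at their own pace and stop on an object; FORCE is the grip in N (left out, the last holds). Time passes only in rows, so rows that do not move let the fingers close. It prints the time, the measured TCP pose, the force, the opening and the grip force at its end. No shift or turn number may pass 1 either way. Input that does not fit is refused with a message, and nothing moves.
- ctrl.observe(): the state, without advancing time (a new reading comes with each control period).
- cams.snapshot(name): name is "scene" or "top" or "wrist"; returns the picture (480x640x3 uint8, red, green, blue); there is no depth.
- cams.camera_info(name): a dict with "fx", "fy", "cx", "cy" (pixels), "D" ([k1, k2, p1, p2, k3] as OpenCV has them; the pictures are not rectified), "camera_from_world" (4x4, takes a point from world to camera coordinates); the wrist camera has in their place "tool_from_camera" (4x4, takes a point from camera to tool coordinates, whose origin is the TCP and whose axes are the flange's). Camera axes: x right, y up, looking along -z (the intrinsics and any distortion apply to the point x, -y, -z); pixel columns grow to the right and rows downward; lengths in m; the calibration is good to about 2 mm. A picture is of the moment at which its call begins: read the wrist's pose just before it. camera_info takes no time and is no camera call.
- ctrl.hand_in(): hands the job in; it is judged then, once.
The state is a dict: "clock": time; "joint_positions": joint angles; "qvel": joint speeds; "joint_torque": joint torques, N m; "position": TCP position; "orientation": TCP orientation; "force": force on the tool from outside, world axes, zero at the start; "moment": the same for the moment, N m; "grip_width": finger opening in m; "grip_force": force on a finger pad.
Only numpy, scipy, OpenCV 4.12 (cv2) and the standard library are available. Lean on these libraries where they do the work, as an engineer would, in place of code of your own. Each camera call takes 0.05 s, during which the arm holds its last target. There are 200 camera calls.

## Working session

There is one attempt and no reset: what is moved stays moved. The work goes in short steps, Python scripts to look and compute and a shell command to move; the robot and the scene stay as the last step left them, time stands still between calls to the robot, and variables do not carry over. Pictures are saved under pics/ and viewed, at most 10 in all, crops included, and the job is handed in when it is done.

```bash
mkdir -p pics; ls; python3 - <<'E'
from bench import ctrl,cams
import cv2,numpy as np
for n in ("scene","top"):
    im=cams.snapshot(n); cv2.imwrite(f"pics/{n}0.png",im[...,::-1])
for n in ("scene","top","wrist"): print(n,cams.camera_info(n))
print(ctrl.observe())
E
```

```text
pics
scene {'fx': 584.1042948139816, 'fy': 584.1042948139816, 'cx': 317.02253512218715, 'cy': 238.04105472924053, 'D': array([-0.17053668,  0.        ,  0.        ,  0.        ,  0.        ]), 'camera_from_world': array([[ 0.87825672,  0.4781842 ,  0.00223774, -0.46055677],
       [-0.30378495,  0.55432025,  0.77488307,  0.02158811],
       [ 0.36929642, -0.68122605,  0.63210064, -1.27630752],
       [ 0.        ,  0.        ,  0.        ,  1.        ]])}
top {'fx': 592.7504994301487, 'fy': 592.7504994301487, 'cx': 318.40262459675586, 'cy': 235.30966579073544, 'D': array([-0.177226,  0.      ,  0.      ,  0.      ,  0.      ]), 'camera_from_world': array([[ 0.0102422 , -0.99975216,  0.01976641,  0.06773547],
       [ 0.99551601,  0.01205379,  0.09382202, -0.47707675],
       [-0.09403702,  0.01871683,  0.99539275, -1.46948014],
       [ 0.        ,  0.        ,  0.        ,  1.        ]])}
wrist {'fx': 339.4196195710018, 'fy': 339.4196195710018, 'cx': 321.19481200108874, 'cy': 239.19790370851675, 'D': array([-0.04296779,  0.        ,  0.        ,  0.        ,  0.        ]), 'tool_fro
[... 463 characters left out ...]
       7.38065615e-06,  1.43662238e+00]), 'qvel': array([ 0.00052334, -0.00315731,  0.00117887, -0.00100295,  0.00243954,
        0.00198304]), 'joint_torque': array([ 1.17655629e-03, -4.44238615e+01,  2.63037926e+01,  7.88562465e-03,
       -8.36573349e-05, -3.15162914e-06]), 'position': array([0.2011056 , 0.51137309, 0.24156388]), 'orientation': array([[-9.30557938e-01,  3.66143843e-01, -7.80445131e-04],
       [ 3.66144609e-01,  9.30556936e-01, -1.38326624e-03],
       [ 2.19774213e-04, -1.57296516e-03, -9.99998739e-01]]), 'force': array([ 0.59931461, -0.26041708, -0.73448758]), 'moment': array([ 0.03627668, -0.00205922,  0.00727081]), 'grip_force': 0.0, 'grip_width': 0.08502017871803948}
```

View pics/top0.png

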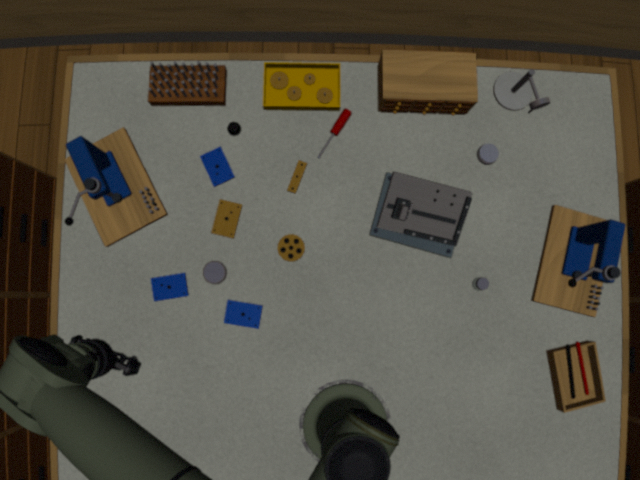

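View pics/scene0.png

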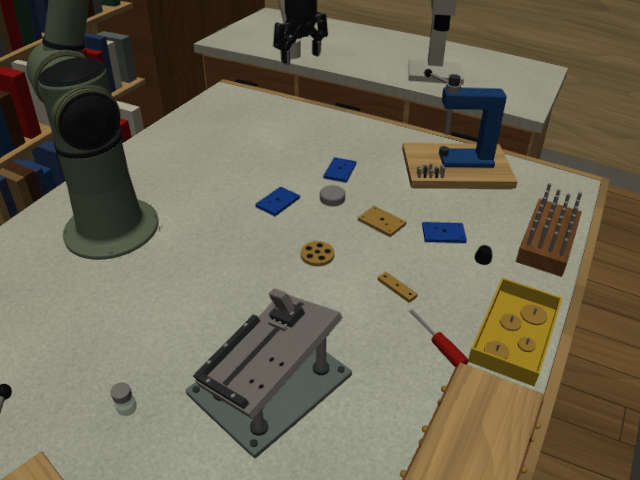

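Candidates in the top view: the brass plate is at (227,219). The look-alikes are blue plates at (217,167), (170,287) and (244,314), the brass bar at (297,177) and the wheel at (291,248). I choose (227,219) and check it in a close crop along with the fixture.

```bash
python3 - <<'E'
import cv2,numpy as np
t=cv2.imread("pics/top0.png");s=cv2.imread("pics/scene0.png")
a=cv2.resize(t[194:244,202:252],(300,300),interpolation=cv2.INTER_CUBIC) #x6
b=cv2.resize(t[165:265,365:480],None,fx=4,fy=4,interpolation=cv2.INTER_CUBIC) #460x400
out=np.zeros((400,770,3),np.uint8); out[:300,:300]=a; out[:400,305:765]=b
cv2.imwrite("pics/crop1.png",np.clip(out*1.5,0,255).astype(np.uint8))
c=cv2.resize(s[275:455,180:360],None,fx=3.3,fy=3.3,interpolation=cv2.INTER_CUBIC)
cv2.imwrite("pics/crop2.png",np.clip(c*1.5,0,255).astype(np.uint8))
E
```

```text
(no output)
```

View pics/crop1.png

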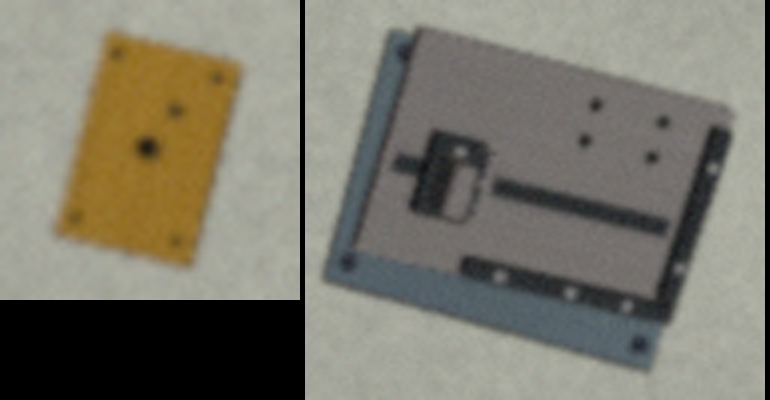

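View pics/crop2.png

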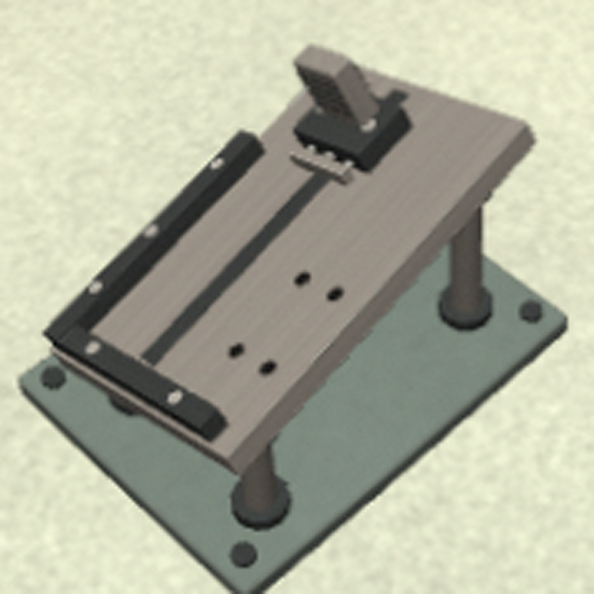

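The crops confirm the brass plate at top px (227,219). They also show the fixture: the side rail is on the right of the top view, the end rail along the bottom, and the jaw at the left. I fit the poses next.

```bash
cat > h.py <<'E'
import numpy as np,cv2
from bench import ctrl,cams
from scipy.optimize import least_squares
from scipy.spatial.transform import Rotation as R
F=np.diag([1,-1,-1.])
def cam(n):
    i=cams.camera_info(n); K=np.array([[i['fx'],0,i['cx']],[0,i['fy'],i['cy']],[0,0,1]])
    if 'camera_from_world' in i: T=i['camera_from_world']
    else:
        o=ctrl.observe(); W=np.eye(4); W[:3,:3]=o['orientation']; W[:3,3]=o['position']
        T=np.linalg.inv(W@i['tool_from_camera'])
    return K,i['D'],T
def proj(c,P):
    K,D,T=c; P=np.atleast_2d(P); q=(P@T[:3,:3].T+T[:3,3])@F
    return cv2.projectPoints(q,np.zeros(3),np.zeros(3),K,D)[0][:,0]
def onplane(c,uv,z):
    K,D,T=c; n=cv2.undistortPoints(np.array(uv,float).reshape(-1,1,2),K,D)[:,0]
    d=np.c_[n,np.ones(len(n))]@F@T[:3,:3]; o=-T[:3,:3].T@T[:3,3]
    return o+d*((z-o[2])/d[:,2])[:,None]
E
cat > fit.py <<'E'
from h import *
t,s=cam('top'),cam('scene')
pl=np.array([[106,32],[243,66],[191,267],[56,235]])/6+[202,194]
P=onplane(t,pl,0.010);c=P.mean(0);print('plate',P.round(4).tolist(),c)
print([np.linalg.norm(P[i]-P[i-1]).round(4) for i in range(4)])
e=P[0]-P[3]+P[1]-P[2];print('long yaw',np.arctan2(e[1],e[0]))
tp=[((128,174,0),(417,28)),((128,-12,0),(733,106)),((-12,174,0),(356,250)),((114,-12,12),(731,128)),((114,0,12),(711,124)),((-12,-12,12),(668,322)),((-12,128,12),(461,273)),((0,128,12),(465,257))]
sp=[((128,-12,0),(238,455)),((128,174,0),(533,128)),((-12,-12,12),(47,335)),((-12,128,12),(248,130)),((0,128,12),(265,148)),((114,-12,12),(205,437)),((114,0,12),(227,418))]
A=np.array([p for p,_ in tp])/1e3;a=(np.array([q for _,q in tp])-[305,0])/4+[365,165]
B=np.array([p for p,_ in sp])/1e3;b=np.array([q for _,q in sp])/3.3+[180,275]
def res(v):
    M=R.from_rotvec(v[:3]).as_matrix()
    return np.r_[proj(t,A@M.T+v[3:])-a,proj(s,B@M.T+v[3:])-b].ravel()
def R0(yaw):
    x=np.array([np.cos(.349),0,np.sin(.349)]);y=np.array([0,1,0]);
    y=np.array([-np.sin(.209)*np.tan(.349),0,np.sin(.209)]);y[1]=np.sqrt(1-y@y);
    return R.from_euler('z',yaw).as_matrix()@np.c_[x,y,np.cross(x,y)]
r=least_squares(res,np.r_[R.from_matrix(R0(-.25)).as_rotvec(),.5,-.25,.06],loss='soft_l1')
M=R.from_rotvec(r.x[:3]).as_matrix();print(M.round(4),r.x[3:]);print(np.degrees(np.arcsin(M[2])))
print(res(r.x).reshape(-1,2).round(1).tolist())
def res2(v):
    M=R0(v[0]);
    return np.r_[proj(t,A@M.T+v[1:])-a,proj(s,B@M.T+v[1:])-b].ravel()
r=least_squares(res2,np.r_[-.25,r.x[3:]],loss='soft_l1');print(r.x,res2(r.x).reshape(-1,2).round(1).tolist())
E
python3 fit.py
```

```text
plate [[0.5667, 0.3262, 0.01], [0.5527, 0.2672, 0.01], [0.4667, 0.2873, 0.01], [0.4796, 0.3451, 0.01]] [0.51641445 0.30646896 0.01      ]
[np.float64(0.0892), np.float64(0.0606), np.float64(0.0883), np.float64(0.0593)]
long yaw -0.2214782287499844
[[ 0.9098  0.187  -0.3704]
 [-0.2426  0.9639 -0.1094]
 [ 0.3366  0.1894  0.9224]] [ 0.46983249 -0.25511333  0.05723998]
[19.66993219 10.92005903 67.27875824]
[[7.7, 0.0], [-1.1, -1.1], [6.3, -0.1], [-0.6, -0.1], [0.0, -0.2], [-0.8, -0.4], [-1.1, -0.4], [-0.6, -1.0], [0.2, 1.6], [-7.0, 9.1], [0.2, 0.0], [-0.5, 1.1], [-1.1, -2.5], [0.4, -1.7], [-0.5, -2.2]]
[-0.26637769  0.47017351 -0.25454145  0.05652933] [[8.2, -0.0], [-1.2, -1.1], [6.4, -0.2], [-0.6, -0.0], [0.0, -0.2], [-1.1, -0.5], [-1.0, -0.4], [-0.5, -1.0], [0.2, 1.7], [-7.5, 7.8], [0.7, 0.3], [-0.6, 0.5], [-1.3, -3.2], [0.3, -1.5], [-0.7, -2.1]]
```

```bash
cat >> h.py <<'E'
def go(pos,Rt):
    o=ctrl.observe(); M=o['orientation']; p=o['position']
    print('rotvec',R.from_matrix(M.T@Rt).as_rotvec().round(4),'then d in new tool axes',(Rt.T@(np.array(pos)-p)).round(4),'t',o['clock'])
def down(yaw): # tool x along yaw, pointing down
    x=np.array([np.cos(yaw),np.sin(yaw),0]);z=np.array([0,0,-1.]);return np.c_[x,np.cross(z,x),z]
def snap(n,f,box=None,k=1):
    c=cam(n); im=cams.snapshot(n)[...,::-1]
    cv2.imwrite(f'pics/{f}_full.png',im)
    if box: im=cv2.resize(im[box[1]:box[3],box[0]:box[2]],None,fx=k,fy=k,interpolation=cv2.INTER_CUBIC)
    cv2.imwrite(f'pics/{f}.png',np.clip(im*1.4,0,255).astype(np.uint8)); np.save(f'pics/{f}.npy',np.array([c[0],np.r_[c[1],0,0,0,0].reshape(3,3)],float)); np.save(f'pics/{f}_T.npy',c[2]); return c
E
python3 -c "
from h import *
go([.516,.306,.15],down(np.pi-.2215))"
```

```text
rotvec [-0.0016 -0.0003 -0.1534] then d in new tool axes [-0.3523 -0.1312  0.0916] t 0.1
```

The rows are not in the units I measure in: shifts go in shares of 0.25 m and turns go in shares of 90 degrees. I convert before sending: -0.0352 m / 0.25 = -0.1408, -0.0131 m / 0.25 = -0.0524, -0.0767 rad / 1.5708 = -0.0488.

```bash
echo '{"ticks": [[0,0,0,0,0,-0.0488],[0,0,0,0,0,-0.0488],[-0.1408,-0.0524,0.0368,0,0,0],[-0.1408,-0.0524,0.0368,0,0,0],[-0.1408,-0.0524,0.0368,0,0,0],[-0.1408,-0.0524,0.0368,0,0,0],[-0.1408,-0.0524,0.0368,0,0,0],[-0.1408,-0.0524,0.0368,0,0,0],[-0.1408,-0.0524,0.0368,0,0,0],[-0.1408,-0.0524,0.0368,0,0,0],[-0.1408,-0.0524,0.0368,0,0,0],[-0.1408,-0.0524,0.0368,0,0,0]]}' | python3 -m inch 0.085
echo '{"ticks": [[0,0,0,0,0,0],[0,0,0,0,0,0]]}' | python3 -m inch
python3 -c "
from h import *
snap('wrist','w1');go([.516,.306,.15],down(np.pi-.2215))"
```

```text
clock: 1.1
position: [0.5171, 0.3053, 0.1494]
orientation: [[-0.976, 0.22, -0.001], [0.22, 0.976, -0.0], [0.001, -0.0, -1.0]]
force: [-0.1, 0.0, -0.2]
grip_width: 0.0852
grip_force: 0.0
clock: 1.27
position: [0.5167, 0.305, 0.1489]
orientation: [[-0.975, 0.223, -0.002], [0.223, 0.975, -0.001], [0.002, -0.001, -1.0]]
force: [-0.6, 1.0, -0.4]
grip_width: 0.085
grip_force: 0.0
rotvec [-0.0008 -0.002  -0.0014] then d in new tool axes [-0.0003  0.     -0.0005] t 1.3167
```

View pics/w1.png

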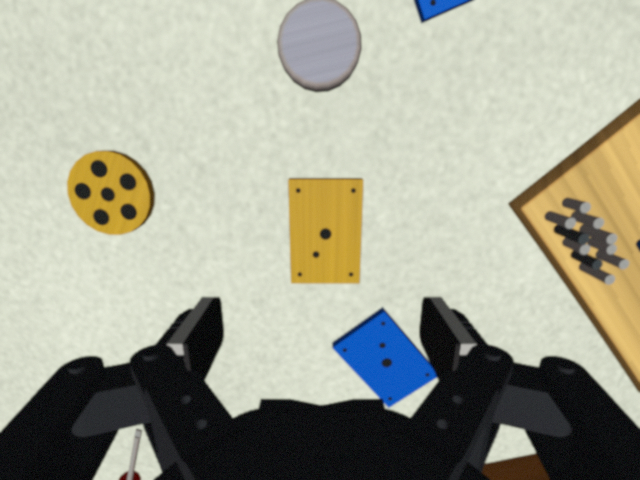

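The wrist view shows the brass plate with its corners at (289,179), (363,179), (360,283) and (292,283), nearly square to the tool.

```bash
python3 -c "
from h import *
c=cam('wrist');P=onplane(c,[(289,179),(363,179),(360,282.5),(292,282.5)],.01);print(P.round(4));m=P.mean(0);print(m)
e=P[0]-P[3]+P[1]-P[2];a=np.arctan2(e[1],e[0]);print(a,[np.linalg.norm(P[i]-P[i-1]).round(4) for i in range(4)])
go([m[0],m[1],.03],down(a if abs(a)>1.6 else a+np.pi))"
```

```text
[[0.4693 0.2911 0.01  ]
 [0.4823 0.3482 0.01  ]
 [0.5691 0.329  0.01  ]
 [0.556  0.2715 0.01  ]]
[0.51917185 0.30996465 0.01      ]
2.9219978440238235 [np.float64(0.0889), np.float64(0.0586), np.float64(0.0889), np.float64(0.0589)]
rotvec [-0.0008 -0.002  -0.0033] then d in new tool axes [-0.0026  0.0046  0.1195] t 1.3167
```

In the tool's units: 0.03 m / 0.25 = 0.12, 0.02 m / 0.25 = 0.08.

```bash
echo '{"ticks": [[-0.002,0.004,0.12,0,0,0],[-0.002,0.004,0.12,0,0,0],[0,0.004,0.12,0,0,0],[0,0,0.08,0,0,0],[0,0,0.04,0,0,0],[0,0,0,0,0,0]]}' | python3 -m inch 0.074
echo '{"ticks": [[0,0,0.016,0,0,0],[0,0,0.012,0,0,0],[0,0,0.012,0,0,0],[0,0,0,0,0,0]]}' | python3 -m inch
python3 -c "
from h import *
snap('wrist','w2')"
```

```text
clock: 1.82
position: [0.5147, 0.3097, 0.0283]
orientation: [[-0.976, 0.218, -0.004], [0.218, 0.976, -0.002], [0.004, -0.003, -1.0]]
force: [0.2, 0.5, -0.2]
grip_width: 0.0742
grip_force: 0.0
clock: 2.15
position: [0.5181, 0.3098, 0.0209]
orientation: [[-0.976, 0.219, 0.001], [0.219, 0.976, 0.001], [-0.001, 0.001, -1.0]]
force: [0.5, -0.7, -0.1]
grip_width: 0.074
grip_force: 0.0
```

View pics/w2.png

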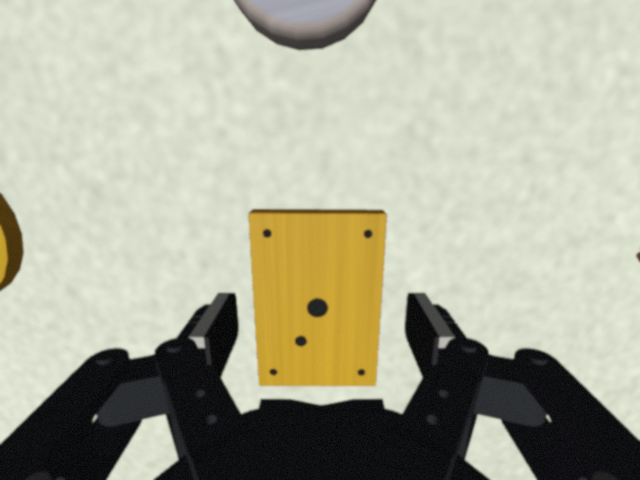

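The plate is centred between the fingers at about (318,300). I lower by feel.

In the tool's units: 0.003 m / 0.25 = 0.012.

```bash
echo '{"ticks": [[0,0,0.012,0,0,0],[0,0,0.012,0,0,0],[0,0,0.012,0,0,0],[0,0,0,0,0,0]]}' | python3 -m inch
echo '{"ticks": [[0,0,0.008,0,0,0],[0,0,0.006,0,0,0],[0,0,0,0,0,0]]}' | python3 -m inch
```

```text
clock: 2.53
position: [0.5172, 0.3092, 0.0106]
orientation: [[-0.976, 0.22, -0.001], [0.22, 0.976, -0.0], [0.001, -0.001, -1.0]]
force: [-0.8, -0.2, -0.7]
grip_width: 0.0743
grip_force: 0.0
clock: 2.78
position: [0.5174, 0.3093, 0.0074]
orientation: [[-0.976, 0.22, -0.001], [0.22, 0.976, -0.0], [0.0, -0.0, -1.0]]
force: [0.4, -1.5, 0.3]
grip_width: 0.0739
grip_force: 0.0
```

In the tool's units: 0.001 m / 0.25 = 0.004.

```bash
echo '{"ticks": [[0,0,0,0,0,0],[0,0,0,0,0,0],[0,0,0.004,0,0,0],[0,0,0.004,0,0,0],[0,0,0,0,0,0]]}' | python3 -m inch 0.064
echo '{"ticks": [[0,0,0.004,0,0,0],[0,0,0.004,0,0,0],[0,0,0,0,0,0]]}' | python3 -m inch
```

```text
clock: 3.2
position: [0.5175, 0.3094, 0.0056]
orientation: [[-0.976, 0.22, -0.0], [0.22, 0.976, -0.0], [0.0, -0.0, -1.0]]
force: [0.3, -0.2, -0.4]
grip_width: 0.064
grip_force: 0.0
clock: 3.45
position: [0.5177, 0.3095, 0.0049]
orientation: [[-0.976, 0.22, 0.0], [0.22, 0.976, 0.0], [-0.0, 0.0, -1.0]]
force: [-3.8, -1.7, 10.0]
grip_width: 0.064
grip_force: 4.9
```

In the tool's units: -0.0025 m / 0.25 = -0.01.

```bash
echo '{"ticks": [[0,0,-0.01,0,0,0],[0,0,0,0,0,0],[0,0,0,0,0,0],[0,0,0,0,0,0],[0,0,0,0,0,0]]}' | python3 -m inch 0.04 60
echo '{"ticks": [[0,0,-0.02,0,0,0],[0,0,-0.08,0,0,0],[0,0,-0.12,0,0,0],[0,0,-0.16,0,0,0],[0,0,-0.16,0,0,0],[0,0,-0.16,0,0,0],[0,0,0,0,0,0]]}' | python3 -m inch
python3 fit.py | tail -1
```

```text
clock: 3.87
position: [0.5178, 0.3095, 0.0066]
orientation: [[-0.976, 0.22, 0.0], [0.22, 0.976, 0.0], [-0.0, 0.0, -1.0]]
force: [-1.4, -0.3, 5.8]
grip_width: 0.0582
grip_force: 68.7
clock: 4.45
position: [0.5215, 0.3113, 0.1894]
orientation: [[-0.976, 0.219, 0.011], [0.219, 0.976, 0.005], [-0.01, 0.007, -1.0]]
force: [1.3, 0.6, -2.9]
grip_width: 0.0584
grip_force: 66.7
[-0.26637769  0.47017351 -0.25454145  0.05652933] [[8.2, -0.0], [-1.2, -1.1], [6.4, -0.2], [-0.6, -0.0], [0.0, -0.2], [-1.1, -0.5], [-1.0, -0.4], [-0.5, -1.0], [0.2, 1.7], [-7.5, 7.8], [0.7, 0.3], [-0.6, 0.5], [-1.3, -3.2], [0.3, -1.5], [-0.7, -2.1]]
```

```bash
sed -i 's/((128,174,0),(417,28)),//;s/((-12,174,0),(356,250)),//;s/((128,174,0),(533,128)),//' fit.py
cat >> fit.py <<'E'
M=R0(r.x[0]);np.savez('bed.npz',M=M,o=r.x[1:])
E
cat >> h.py <<'E'
def bed():
    b=np.load('bed.npz');return b['M'],b['o']
def bgo(p,flip=-1):
    M,o=bed();go(o+M@(np.array(p)/1e3),np.c_[-M[:,0],M[:,1],-M[:,2]])
E
python3 fit.py|tail -6; python3 -c "
from h import *
M,o=bed();print(M,o);bgo([65,60,130]);print(o+M@[.065,.06,.13])"
```

```text
[[ 0.9157  0.196  -0.3508]
 [-0.245   0.9643 -0.1007]
 [ 0.3185  0.1782  0.931 ]] [ 0.46924221 -0.25612844  0.05731948]
[18.57415292 10.26323948 68.59390639]
[[-0.8, -1.0], [-0.3, -0.1], [0.3, -0.2], [-0.4, -0.2], [-0.8, -0.6], [-0.4, -1.3], [-0.1, 3.2], [-0.4, 0.1], [-0.3, 2.0], [-1.0, -1.5], [0.1, -0.3], [-0.7, -0.7]]
[-0.26982668  0.47031248 -0.25536276  0.0558394 ] [[-0.8, -1.0], [-0.2, 0.0], [0.4, -0.1], [-0.8, -0.5], [-0.7, -0.6], [-0.2, -1.2], [-0.2, 2.6], [0.5, 0.9], [-0.5, 1.2], [-1.3, -2.4], [-0.1, -0.6], [-1.1, -1.2]]
[[ 0.90571353  0.18721597 -0.38030669]
 [-0.25049459  0.96015702 -0.12389899]
 [ 0.34195826  0.20748176  0.91652379]] [ 0.47031248 -0.25536276  0.0558394 ]
rotvec [-0.2045 -0.3431  0.0088] then d in new tool axes [-0.1149 -0.5214 -0.0973] t 4.45
[ 0.49097695 -0.23014236  0.20966368]
```

In the tool's units: -0.0372 m / 0.25 = -0.1488, -0.0082 m / 0.25 = -0.0328, -0.086 rad / 1.5708 = -0.0547.

```bash
echo '{"ticks": [[0,0,-0.04,-0.0325,-0.0547,0.0013],[0,0,-0.04,-0.0325,-0.0547,0.0013],[0,0,-0.04,-0.0325,-0.0547,0.0013],[0,0,0,-0.0325,-0.0547,0.0013],[-0.0328,-0.1488,-0.0296,0,0,0],[-0.0328,-0.1488,-0.0296,0,0,0],[-0.0328,-0.1488,-0.0296,0,0,0],[-0.0328,-0.1488,-0.0296,0,0,0],[-0.0328,-0.1488,-0.0296,0,0,0],[-0.0328,-0.1488,-0.0296,0,0,0],[-0.0328,-0.1488,-0.0296,0,0,0],[-0.0328,-0.1488,-0.0296,0,0,0]]}' | python3 -m inch | tail -4
echo '{"ticks": [[-0.0328,-0.1488,-0.0296,0,0,0],[-0.0328,-0.1488,-0.0296,0,0,0],[-0.0328,-0.1488,-0.0296,0,0,0],[-0.0328,-0.1488,-0.0296,0,0,0],[-0.0328,-0.1488,-0.0296,0,0,0],[-0.0328,-0.1488,-0.0296,0,0,0],[0,0,0,0,0,0],[0,0,0,0,0,0]]}' | python3 -m inch
python3 -c "
from h import *
snap('wrist','w3');bgo([65,60,130])"
```

```text
orientation: [[-0.91, 0.189, 0.369], [0.248, 0.961, 0.119], [-0.332, 0.2, -0.922]]
force: [1.0, 0.4, -3.2]
grip_width: 0.0583
grip_force: 66.7
clock: 6.12
position: [0.4815, -0.2351, 0.2394]
orientation: [[-0.909, 0.193, 0.369], [0.252, 0.96, 0.118], [-0.332, 0.201, -0.922]]
force: [-0.4, 0.4, -4.0]
grip_width: 0.0581
grip_force: 66.9
rotvec [-0.0072 -0.0113 -0.0017] then d in new tool axes [ 0.0021 -0.0014  0.0311] t 6.1667
```

View pics/w3.png

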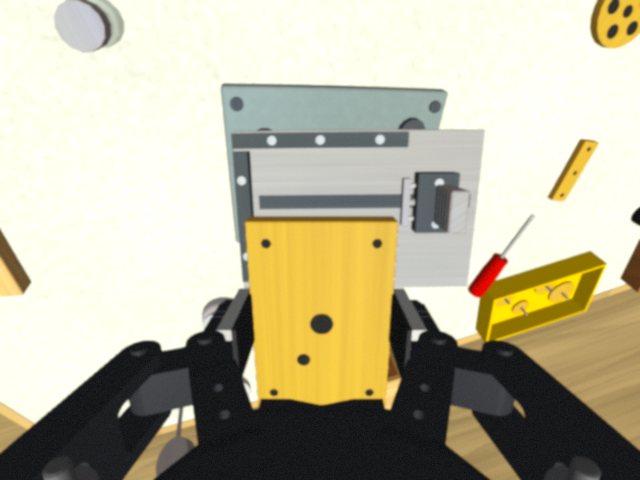

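The wrist view shows the plate held square and the fixture below it: end rail top from (233,132) to (408,132)/(408,147), inner corner at (250,149), jaw block front at column 417 and shoe face at about column 402. I add these points to the bed fit.

```bash
cat > fit2.py <<'E'
import io,contextlib
with contextlib.redirect_stdout(io.StringIO()): from fit import *
w=cam('wrist')
C=np.array([(-12,-12,12),(-12,128,12),(0,128,12),(0,0,12)])/1e3;c=np.array([(233,132),(408,132),(408,147),(250,149)],float)
def res3(v):
    M=R0(v[0]);return np.r_[proj(t,A@M.T+v[1:])-a,proj(s,B@M.T+v[1:])-b,(proj(w,C@M.T+v[1:])-c)*.7].ravel()
print('wrist err with old',(proj(w,C@M.T+r.x[1:])-c).round(1).tolist())
r=least_squares(res3,r.x,loss='soft_l1');print(r.x,res3(r.x).reshape(-1,2).round(1).tolist())
M=R0(r.x[0]);o=r.x[1:];np.savez('bed.npz',M=M,o=o)
for uv,h in (((417,200),14.5),((402,200),7)): 
    f=lambda q:proj(w,M@np.array([q[0],q[1],h/1e3])+o)[0]-uv
    print((least_squares(f,[.045,.13]).x*1e3).round(1))
f=lambda q:proj(w,M@np.array([q[0],q[1],.012])+o)[0]-(402,200)
bgo([65,60,130]);bgo([65,58,10])
E
python3 fit2.py
```

```text
wrist err with old [[-3.5, 0.9], [-2.5, 0.3], [-3.4, 0.9], [-4.6, -0.8]]
[-0.27302874  0.47011273 -0.25370205  0.05617541] [[-1.2, -0.9], [-0.7, 0.1], [-0.1, -0.0], [-1.5, -0.4], [-1.3, -0.7], [-0.8, -1.3], [0.1, 1.7], [1.0, -0.0], [0.1, 0.5], [-0.7, -3.2], [0.2, -1.6], [-0.7, -2.1], [-1.0, 0.1], [-0.3, 0.1], [-1.0, 0.5], [-1.9, -1.0]]
[ 41.9 138.8]
[ 43.2 128.1]
rotvec [-0.0061 -0.012   0.0013] then d in new tool axes [0.0025 0.0002 0.0309] t 6.1667
rotvec [-0.0061 -0.012   0.0013] then d in new tool axes [ 0.0025 -0.0018  0.1509] t 6.1667
```

In the tool's units: 0.03 m / 0.25 = 0.12, 0.025 m / 0.25 = 0.1, -0.012 rad / 1.5708 = -0.0076.

```bash
echo '{"ticks": [[0.002,-0.0016,0.12,-0.0038,-0.0076,0.0006],[0.002,-0.0016,0.12,0,0,0],[0.002,-0.0016,0.12,0,0,0],[0.002,-0.0016,0.1,0,0,0],[0.002,0,0.072,0,0,0],[0,0,0.032,0,0,0],[0,0,0,0,0,0],[0,0,0,0,0,0]]}' | python3 -m inch
python3 -c "
from h import *
bgo([65,58,10])"
```

```text
clock: 6.83
position: [0.5331, -0.2156, 0.1101]
orientation: [[-0.905, 0.186, 0.382], [0.249, 0.961, 0.123], [-0.344, 0.206, -0.916]]
force: [0.3, -0.5, -3.3]
grip_width: 0.0584
grip_force: 66.9
rotvec [0.0003 0.0011 0.0043] then d in new tool axes [ 0.0008 -0.0018  0.0108] t 6.8333
```

In the tool's units: 0.002 m / 0.25 = 0.008, -0.001 m / 0.25 = -0.004, 0.004 rad / 1.5708 = 0.0025.

```bash
echo '{"ticks": [[0.002,-0.004,0.008,0,0,0.0025],[0,-0.004,0.008,0,0,0],[0,0,0.008,0,0,0],[0,0,0.004,0,0,0],[0,0,0,0,0,0],[0,0,0,0,0,0]]}' | python3 -m inch
echo '{"ticks": [[0,0,0.004,0,0,0],[0,0,0.004,0,0,0],[0,0,0,0,0,0]]}' | python3 -m inch
python3 -c "
from h import *
snap('wrist','w4');bgo([65,58,6.6])"
```

```text
clock: 7.33
position: [0.5352, -0.2179, 0.1034]
orientation: [[-0.904, 0.191, 0.383], [0.255, 0.959, 0.121], [-0.344, 0.207, -0.916]]
force: [-0.2, 0.2, -3.8]
grip_width: 0.0581
grip_force: 66.9
clock: 7.58
position: [0.5361, -0.2176, 0.1013]
orientation: [[-0.904, 0.191, 0.383], [0.254, 0.959, 0.121], [-0.344, 0.207, -0.916]]
force: [0.1, 1.2, -2.5]
grip_width: 0.0578
grip_force: 67.1
rotvec [-0.0006  0.0025 -0.0007] then d in new tool axes [0.001  0.0014 0.0052] t 7.6333
```

View pics/w4.png

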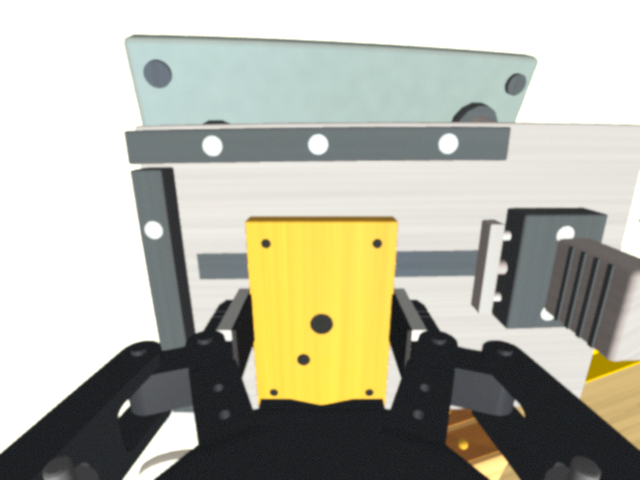

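The plate at (320,310) is square to the end rail (row 145), well clear of the side rail and the shoe at column 485. I carry on down by feel.

In the tool's units: 0.001 m / 0.25 = 0.004.

```bash
echo '{"ticks": [[0,0,0.004,0,0,0],[0,0,0.004,0,0,0],[0,0,0.004,0,0,0],[0,0,0,0,0,0]]}' | python3 -m inch|grep -E 'pos|force'
echo '{"ticks": [[0,0,0.004,0,0,0],[0,0,0.002,0,0,0],[0,0,0,0,0,0]]}' | python3 -m inch|grep -E 'pos|force'
python3 -c "
from h import *
bgo([65,58,6.6])"
```

```text
position: [0.5363, -0.2177, 0.101]
force: [-19.1, 3.9, 26.7]
grip_force: 80.1
position: [0.5364, -0.2177, 0.1009]
force: [-28.5, 4.2, 41.2]
grip_force: 85.6
rotvec [-0.0032  0.0034 -0.0026] then d in new tool axes [0.0012 0.0016 0.0048] t 8.2167
```

In the tool's units: -0.002 m / 0.25 = -0.008, -0.0015 m / 0.25 = -0.006.

```bash
echo '{"ticks": [[0,0,-0.008,0,0,0],[0,0,-0.006,0,0,0],[0,0,0,0,0,0],[0,0,0,0,0,0]]}' | python3 -m inch|grep -E 'pos|force|ori'
python3 -c "
from h import *
o=ctrl.observe();print(o['moment'],o.keys());bgo([65,58,6.6])"
```

```text
position: [0.5367, -0.2178, 0.1013]
orientation: [[-0.903, 0.191, 0.384], [0.254, 0.96, 0.121], [-0.345, 0.207, -0.916]]
force: [-7.5, 1.2, 11.1]
grip_force: 73.3
[-0.12055553  1.1180851   0.1016427 ] dict_keys(['clock', 'joint_positions', 'qvel', 'joint_torque', 'position', 'orientation', 'force', 'moment', 'grip_force', 'grip_width'])
rotvec [-0.0012  0.0035 -0.0006] then d in new tool axes [0.0016 0.0015 0.005 ] t 8.55
```

```bash
cat > fit3.py <<'E'
from h import *
M0,o0=bed();w=cam('wrist');w=(w[0],w[1],np.load('pics/w4_T.npy'))
C=np.array([(-12,-12,12),(-12,128,12),(0,128,12),(0,-12,12),(2,-12,12)])/1e3;c=np.array([(127,132),(509,127),(509,158),(128,161),(133,170)],float)
print((proj(w,C@M0.T+o0)-c).round(1).tolist())
def res(v): return (proj(w,C@(M0@R.from_rotvec([0,0,v[3]]).as_matrix()).T+o0+M0@v[:3])-c).ravel()
r=least_squares(res,np.zeros(4));print(r.x*1e3,res(r.x).reshape(-1,2).round(1).tolist())
E
python3 fit3.py
```

```text
[[8.2, -5.9], [2.5, -1.4], [-2.0, 0.5], [11.7, -2.0], [7.5, -5.7]]
[ 1.37468484 -1.88121702  3.33357455  9.82161937] [[-1.3, -1.7], [2.0, -1.4], [-2.3, 1.3], [2.9, 2.7], [-1.3, -0.9]]
```

In the tool's units: -0.001 m / 0.25 = -0.004.

```bash
cat >> fit3.py <<'E'
np.savez('bed.npz',M=M0@R.from_rotvec([0,0,r.x[3]]).as_matrix(),o=o0+M0@r.x[:3]);bgo([65,58,6.6])
E
python3 fit3.py|tail -1
echo '{"ticks": [[0,0,-0.004,0,0,0],[0,0,0,0,0,0],[0,0,0,0,0,0]]}' | python3 -m inch|grep -E 'pos|force'
echo '{"ticks": [[0,0,0,0,0,0],[0,0,0,0,0,0],[0,0,0,0,0,0],[0,0,0,0,0,0]]}' | python3 -m inch 0.074|grep -E 'pos|force|width'
python3 -c "
from h import *
snap('wrist','w5')"
```

```text
rotvec [-0.0012  0.0034 -0.0105] then d in new tool axes [0.0008 0.0003 0.0017] t 8.55
position: [0.5362, -0.2176, 0.1013]
force: [-2.1, 0.6, 1.5]
grip_force: 69.5
position: [0.5364, -0.2178, 0.1014]
force: [0.3, -0.8, -1.1]
grip_width: 0.0738
grip_force: 0.6
```

View pics/w5.png

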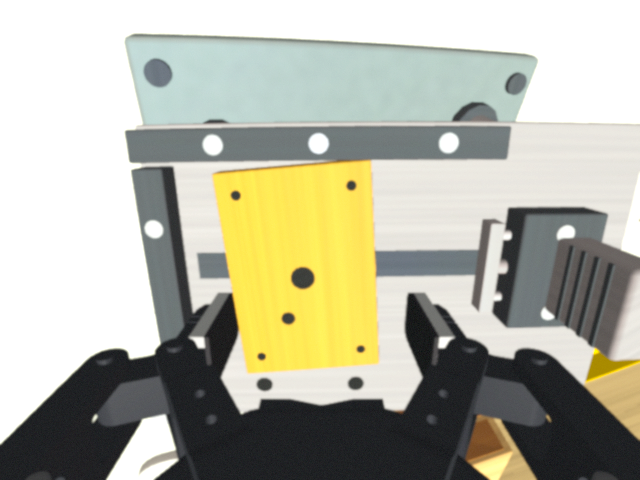

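The plate has slid down but leans on the left finger at (235,300), turned about 5°, with its corner at the end rail (372,160). I ease the finger away, then lift.

In the tool's units: -0.002 m / 0.25 = -0.008.

```bash
echo '{"ticks": [[0,-0.008,0,0,0,0],[0,-0.008,0,0,0,0],[0,0,0,0,0,0],[0,0,0,0,0,0]]}' | python3 -m inch|grep -E 'force'
echo '{"ticks": [[0,0,-0.02,0,0,0],[0,0,-0.06,0,0,0],[0,0,-0.08,0,0,0],[0,0,-0.12,0,0,0],[0,0,-0.12,0,0,0],[0,0,0,0,0,0],[0,0,0,0,0,0]]}' | python3 -m inch|grep -E 'clock|force'
python3 -c "
from h import *
snap('wrist','w6')"
```

```text
force: [0.3, -1.8, -0.4]
grip_force: 0.6
clock: 10.1
force: [0.5, 0.3, -1.5]
grip_force: 0.0
```

View pics/w6.png

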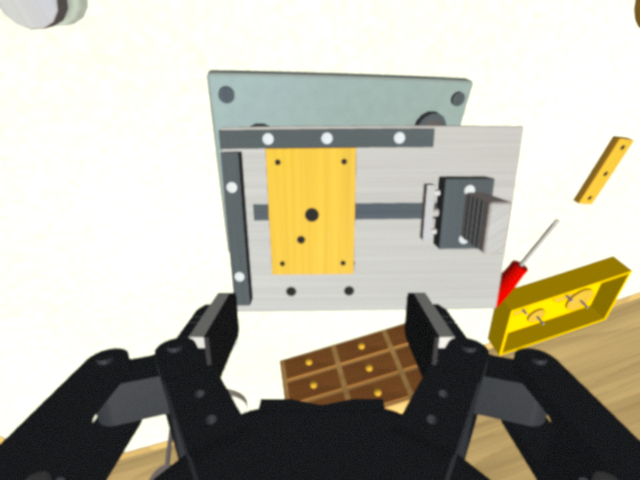

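The plate now lies square, flush on the end rail (row 149) and about 15 mm off the side rail, so it is let go and stage one is done. I refine the bed and jaw position from this view and go behind the thumb.

```bash
cat > fit4.py <<'E'
from h import *
M0,o0=bed();w=cam('wrist')
C=np.array([(-12,-12,12),(-12,128,12),(0,128,12),(2,-12,12),(114,-12,12),(114,0,12)])/1e3;c=np.array([(220,130),(433,128),(434,152),(222,152),(237,305),(251,304)],float)
print((proj(w,C@M0.T+o0)-c).round(1).tolist())
f=lambda v:(proj(w,C@(M0@R.from_rotvec(v[3:]).as_matrix()).T+o0+M0@v[:3])-c).ravel()
g=lambda v:np.r_[f(v),v[3:]*100]
r=least_squares(g,np.zeros(6));print((r.x*1e3).round(1),f(r.x).reshape(-1,2).round(1).tolist())
M=M0@R.from_rotvec(r.x[3:]).as_matrix();o=o0+M0@r.x[:3];np.savez('bed.npz',M=M,o=o)
def at(uv,h): return (least_squares(lambda q:proj(w,M@np.array([q[0],q[1],h/1e3])+o)[0]-uv,[.045,.13]).x*1e3).round(1)
for n,uv,h in (('jawfrontA',(441,178),14.5),('B',(437,247),14.5),('shoeA',(426,184),9),('shoeB',(422,238),9),('p',(267,149),10),('p',(355,149),10),('p',(354,274),10),('p',(272,274),10),('thumb',(508,201),50.5)): print(n,at(uv,h))
bgo([45,200,105])
E
python3 fit4.py
```

```text
[[-2.8, 2.2], [1.1, 1.8], [-1.3, -3.1], [-2.9, 2.4], [-3.3, 2.6], [-1.4, 3.5]]
[-0.8  1.2 -3.2 -0.4  2.3 -6.1] [[0.5, 0.9], [1.5, 1.9], [-1.0, -3.3], [0.3, 0.8], [-1.5, -0.6], [0.2, 0.3]]
jawfrontA [ 19.  134.3]
B [ 67.9 136.1]
shoeA [ 23.8 126.1]
shoeB [ 62.8 126.5]
p [-0.1 17.7]
p [ 0.3 76.4]
p [90.2 77.7]
p [89.9 16.8]
thumb [ 27.9 162.4]
rotvec [-0.0008  0.0063 -0.0043] then d in new tool axes [0.0205 0.147  0.0076] t 10.15
```

The rows are not in the units I measure in: shifts go in shares of 0.25 m and turns go in shares of 90 degrees. I convert before sending: 0.03 m / 0.25 = 0.12, 0.027 m / 0.25 = 0.108, 0.006 rad / 1.5708 = 0.0038.

```bash
echo '{"ticks": [[0.02,0.12,0,0,0.0038,-0.0025],[0.02,0.12,0,0,0,0],[0.02,0.12,0,0,0,0],[0.02,0.12,0,0,0,0],[0,0.108,0,0,0,0],[0,0,0.12,0,0,0],[0,0,0.12,0,0,0],[0,0,0.04,0,0,0],[0,0,0,0,0,0],[0,0,0,0,0,0]]}' | python3 -m inch 0|grep -E 'clock|force|width'
python3 -c "
from h import *
bgo([45,200,37]);M,o=bed();print(((ctrl.observe()['position']-o)@M).round(4))"
```

```text
clock: 10.98
force: [0.4, 0.3, 1.2]
grip_width: -0.0001
grip_force: 0.0
rotvec [ 0.0009 -0.0051 -0.0006] then d in new tool axes [-0.0017 -0.0005  0.0037] t 10.9833
[0.0433 0.2005 0.0407]
```

In the tool's units: -0.005 m / 0.25 = -0.02, 0.004 m / 0.25 = 0.016.

```bash
cat > f.py <<'E'
from h import *
M,o=bed();s=ctrl.observe();print(s['clock'],'TCP bed mm',((s['position']-o)@M*1e3).round(1),'F bed',(s['force']@M).round(1),'mom',s['moment'].round(2))
E
echo '{"ticks": [[-0.004,0,0.016,0,0,0],[0,-0.02,0,0,0,0],[0,-0.02,0,0,0,0],[0,0,0,0,0,0]]}' | python3 -m inch>/dev/null;python3 f.py
echo '{"ticks": [[0,-0.012,0,0,0,0],[0,-0.012,0,0,0,0],[0,0,0,0,0,0]]}' | python3 -m inch>/dev/null;python3 f.py
echo '{"ticks": [[0,-0.012,0,0,0,0],[0,-0.008,0,0,0,0],[0,0,0,0,0,0]]}' | python3 -m inch>/dev/null;python3 f.py
```

```text
11.3167 TCP bed mm [ 46.8 188.9  38.4] F bed [ 0.5 -0.1 -0.1] mom [-0.13  0.32  0.  ]
11.5667 TCP bed mm [ 46.4 183.4  38.2] F bed [-0.5  0.3  0.2] mom [-0.16  0.36  0.04]
11.8167 TCP bed mm [ 46.2 178.7  37.9] F bed [ 0.8 -0.1  0.9] mom [-0.1   0.37 -0.02]
```

In the tool's units: -0.0015 m / 0.25 = -0.006.

```bash
for i in 1 2 3; do echo '{"ticks": [[0,-0.006,0,0,0,0],[0,-0.006,0,0,0,0],[0,-0.006,0,0,0,0],[0,0,0,0,0,0]]}' | python3 -m inch>/dev/null;python3 f.py; done
```

```text
12.15 TCP bed mm [ 46.2 175.5  37.9] F bed [0.8 5.3 1.8] mom [0.76 0.13 0.32]
12.4833 TCP bed mm [ 46.2 170.6  37.9] F bed [0.4 6.1 3.4] mom [0.76 0.08 0.32]
12.8167 TCP bed mm [ 46.2 165.6  38. ] F bed [-0.2  5.9  2.2] mom [0.72 0.16 0.28]
```

In the tool's units: -0.003 m / 0.25 = -0.012.

```bash
echo '{"ticks": [[0,-0.012,0,0,0,0],[0,-0.012,0,0,0,0],[0,-0.012,0,0,0,0],[0,-0.012,0,0,0,0],[0,-0.012,0,0,0,0],[0,-0.012,0,0,0,0],[0,-0.012,0,0,0,0],[0,-0.012,0,0,0,0],[0,0,0,0,0,0]]}' | python3 -m inch>/dev/null;python3 f.py
echo '{"ticks": [[0,-0.006,0,0,0,0],[0,-0.006,0,0,0,0],[0,-0.006,0,0,0,0],[0,-0.004,0,0,0,0],[0,0,0,0,0,0]]}' | python3 -m inch>/dev/null;python3 f.py
```

```text
13.5667 TCP bed mm [ 46.3 140.7  37.9] F bed [-0.1  3.4  0.3] mom [0.38 0.02 0.19]
13.9833 TCP bed mm [ 46.3 135.8  38. ] F bed [1.6 4.1 2.1] mom [ 0.54 -0.02  0.27]
```

In the tool's units: -0.001 m / 0.25 = -0.004.

```bash
for i in 1 2 3; do echo '{"ticks": [[0,-0.004,0,0,0,0],[0,-0.004,0,0,0,0],[0,-0.004,0,0,0,0],[0,-0.004,0,0,0,0],[0,0,0,0,0,0]]}' | python3 -m inch>/dev/null;python3 f.py; done
```

```text
14.4 TCP bed mm [ 46.3 131.8  38. ] F bed [0.5 4.1 2. ] mom [ 0.65 -0.12  0.25]
14.8167 TCP bed mm [ 46.3 127.8  37.9] F bed [1.8 5.  2. ] mom [ 0.61 -0.18  0.26]
15.2333 TCP bed mm [ 46.2 123.9  38. ] F bed [0.8 4.9 2.8] mom [ 0.72 -0.17  0.27]
```

In the tool's units: -0.0007 m / 0.25 = -0.0028, -0.0006 m / 0.25 = -0.0024.

```bash
for i in 1 2 3 4; do echo '{"ticks": [[0,-0.0028,0,0,0,0],[0,-0.0028,0,0,0,0],[0,-0.0024,0,0,0,0],[0,0,0,0,0,0]]}' | python3 -m inch>/dev/null;python3 f.py; done
```

```text
15.5667 TCP bed mm [ 46.2 122.1  38. ] F bed [1.7 4.3 2.9] mom [ 0.75 -0.2   0.3 ]
15.9 TCP bed mm [ 46.2 120.1  38. ] F bed [1.4 5.1 2.3] mom [ 0.69 -0.25  0.28]
16.2333 TCP bed mm [ 46.2 118.1  38. ] F bed [1.4 5.  2.7] mom [ 0.67 -0.21  0.28]
16.5667 TCP bed mm [ 46.2 116.1  38. ] F bed [2.1 5.2 1.9] mom [ 0.66 -0.25  0.29]
```

In the tool's units: -0.0005 m / 0.25 = -0.002.

```bash
echo '{"ticks": [[0,-0.002,0,0,0,0],[0,-0.002,0,0,0,0],[0,-0.002,0,0,0,0],[0,-0.002,0,0,0,0],[0,0,0,0,0,0]]}' | python3 -m inch>/dev/null;python3 f.py
echo '{"ticks": [[0,-0.002,0,0,0,0],[0,-0.002,0,0,0,0],[0,0,0,0,0,0]]}' | python3 -m inch>/dev/null;python3 f.py
```

```text
16.9833 TCP bed mm [ 46.2 114.1  37.9] F bed [0.1 5.3 3.3] mom [ 0.7  -0.21  0.3 ]
17.2333 TCP bed mm [ 46.2 113.1  37.9] F bed [2.1 5.3 1.8] mom [ 0.75 -0.22  0.33]
```

```bash
python3 - <<'E'
from h import *
snap('scene','s2');snap('top','t2')
E
python3 - <<'E'
# plate outline corners in top image by colour, mapped to the bed
from h import *
M,o=bed()
for n,f in (('top','t2'),('scene','s2')):
    im=cv2.imread(f'pics/{f}_full.png');c=cam(n)
    h=cv2.cvtColor(im,cv2.COLOR_BGR2HSV);m=cv2.inRange(h,(12,130,50),(28,255,255))
    ctr=proj(c,M@[.045,.04,.01]+o)[0]
    k,l,st,ce=cv2.connectedComponentsWithStats(m)
    i=min(range(1,k),key=lambda j:np.linalg.norm(ce[j]-ctr)+(1e3 if st[j,4]<60 else 0))
    def at(uv): return (least_squares(lambda q:proj(c,M@np.array([q[0],q[1],.01])+o)[0]-uv,[.045,.05]).x*1e3).round(1)
    print(n,st[i],at(ce[i]),[at(p).tolist() for p in cv2.boxPoints(cv2.minAreaRect(cv2.findContours((l==i).astype(np.uint8),0,2)[0][0]))])
E
```

```text
top [438 201  26  24 388] [68.  26.4] [[40.7, 59.4], [89.5, 61.4], [88.1, -2.0], [38.7, -4.5]]
scene [ 204  345   63   50 1686] [44.8 31.2] [[-7.5, 0.8], [-32.7, 68.1], [91.0, 61.9], [108.7, 1.1]]
```

In the tool's units: -0.0003 m / 0.25 = -0.0012.

```bash
echo '{"ticks": [[0,-0.0012,0,0,0,0],[0,-0.0012,0,0,0,0],[0,0,0,0,0,0]]}' | python3 -m inch>/dev/null;python3 f.py
echo '{"ticks": [[0,-0.0012,0,0,0,0],[0,-0.0012,0,0,0,0],[0,0,0,0,0,0]]}' | python3 -m inch>/dev/null;python3 f.py
```

```text
17.5833 TCP bed mm [ 46.2 112.5  37.9] F bed [2.9 6.8 2.1] mom [ 0.75 -0.28  0.3 ]
17.8333 TCP bed mm [ 46.1 111.9  37.9] F bed [2.8 5.1 2.2] mom [ 0.75 -0.28  0.35]
```

In the tool's units: -0.0003 m / 0.25 = -0.0012.

```bash
echo '{"ticks": [[0,-0.0012,0,0,0,0],[0,-0.0012,0,0,0,0],[0,0,0,0,0,0]]}' | python3 -m inch>/dev/null;python3 f.py
```

```text
18.0833 TCP bed mm [ 46.2 111.3  37.9] F bed [1.4 6.  1.6] mom [ 0.73 -0.23  0.33]
```

In the tool's units: -0.0003 m / 0.25 = -0.0012, -0.0002 m / 0.25 = -0.0008.

```bash
echo '{"ticks": [[0,-0.0012,0,0,0,0],[0,-0.0008,0,0,0,0],[0,0,0,0,0,0]]}' | python3 -m inch>/dev/null;python3 f.py
```

```text
18.3333 TCP bed mm [ 46.2 110.8  37.9] F bed [1.2 5.2 2.4] mom [ 0.74 -0.23  0.29]
```

In the tool's units: -0.0003 m / 0.25 = -0.0012, -0.0002 m / 0.25 = -0.0008.

```bash
echo '{"ticks": [[0,-0.0012,0,0,0,0],[0,-0.0008,0,0,0,0],[0,0,0,0,0,0]]}' | python3 -m inch>/dev/null;python3 f.py
```

```text
18.5833 TCP bed mm [ 46.2 110.7  38. ] F bed [2.8 6.5 2.3] mom [ 0.93 -0.37  0.42]
```

In the tool's units: -0.0003 m / 0.25 = -0.0012, -0.0002 m / 0.25 = -0.0008.

```bash
echo '{"ticks": [[0,-0.0012,0,0,0,0],[0,-0.0008,0,0,0,0],[0,0,0,0,0,0]]}' | python3 -m inch>/dev/null;python3 f.py
```

```text
18.8333 TCP bed mm [ 46.2 110.6  38. ] F bed [1.2 7.8 3.6] mom [ 1.19 -0.31  0.45]
```

In the tool's units: -0.0003 m / 0.25 = -0.0012, -0.0002 m / 0.25 = -0.0008.

```bash
echo '{"ticks": [[0,-0.0012,0,0,0,0],[0,-0.0008,0,0,0,0],[0,0,0,0,0,0]]}' | python3 -m inch>/dev/null;python3 f.py
```

```text
19.0833 TCP bed mm [ 46.2 110.6  38. ] F bed [2.2 9.5 3.7] mom [ 1.4  -0.48  0.59]
```

In the tool's units: -0.0003 m / 0.25 = -0.0012.

```bash
echo '{"ticks": [[0,-0.0012,0,0,0,0],[0,0,0,0,0,0],[0,0,0,0,0,0]]}' | python3 -m inch>/dev/null;python3 f.py
```

```text
19.3333 TCP bed mm [ 46.2 110.6  38. ] F bed [ 2.3 10.8  4.6] mom [ 1.61 -0.52  0.58]
```

```bash
python3 - <<'E'
from h import *
snap('scene','s3')
M,o=bed();c=cam('scene');im=cv2.imread('pics/s3_full.png')
h=cv2.cvtColor(im,cv2.COLOR_BGR2HSV);m=cv2.inRange(h,(12,130,50),(28,255,255))
k,l,st,ce=cv2.connectedComponentsWithStats(m);ctr=proj(c,M@[.045,.03,.01]+o)[0]
i=min(range(1,k),key=lambda j:np.linalg.norm(ce[j]-ctr)+(1e3 if st[j,4]<60 else 0));print(st[i],ce[i],ctr)
print(cv2.approxPolyDP(max(cv2.findContours((l==i).astype(np.uint8),0,2)[0],key=cv2.contourArea),3,True)[:,0].tolist())
C=[[0,0],[0,.06],[.09,.06],[.09,0]];print(proj(c,np.array([M@[x,y,.01]+o for x,y in C])).round(1).tolist())
E
```

```text
[ 203  346   64   49 1628] [234.84520885 369.93550369] [235.01565252 369.94785813]
[[229, 346], [203, 372], [241, 394], [266, 367]]
[[205.2, 374.6], [231.5, 347.3], [266.4, 364.9], [238.9, 394.8]]
```

The plate's centroid (234.8,369.9) matches the predicted home (235.0,369.9), and I have about 11 N on the thumb, which puts roughly 5 N on the plate. I back off.

In the tool's units: -0.03 m / 0.25 = -0.12, 0.02 m / 0.25 = 0.08.

```bash
echo '{"ticks": [[0,0.002,0,0,0,0],[0,0.004,0,0,0,0],[0,0.008,0,0,0,0],[0,0.02,0,0,0,0],[0,0.08,0,0,0,0],[0,0.08,0,0,0,0],[0,0,-0.12,0,0,0],[0,0,-0.12,0,0,0],[0,0,-0.12,0,0,0],[0,0,0,0,0,0],[0,0,0,0,0,0]]}' | python3 -m inch>/dev/null; python3 f.py
python3 - <<'E'
from h import *
snap('scene','s4')
c=cam('scene');im=cv2.imread('pics/s4_full.png');a=cv2.imread('pics/s3_full.png')
for q in (a,im):
    h=cv2.cvtColor(q,cv2.COLOR_BGR2HSV);m=cv2.inRange(h,(12,130,50),(28,255,255))[340:400,195:272];print(cv2.moments(m,True)['m00'],[cv2.moments(m,True)[k]/cv2.moments(m,True)['m00'] for k in('m10','m01')])
print('diff near jaw/plate',cv2.absdiff(a,im)[345:400,200:262].max())
E
```

```text
20.3 TCP bed mm [ 47.3 156.6 129.2] F bed [-0.7  0.1 -0.9] mom [-0.15  0.36  0.01]
1628.0 [39.845208845208845, 29.935503685503686]
1627.0 [39.89735709895513, 29.926244622003686]
diff near jaw/plate 8
```

The plate has not moved since I let go, so I hand in.

```bash
python3 -c "
from bench import ctrl
print(ctrl.hand_in())"
```

```text
the job is handed in; nothing more can be done
None
```

The job is handed in at about 20 s: the plate lies home against both rails, nipped by the jaw at an estimated 5 N, and the wheel blank and brass bar were not touched. While laying the plate down the tool pressed on the bed with about 50 N for a moment; how much of that went through the plate (limit 35 N) rather than the fingertips is unknown, and no verdict was returned.

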